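# Load two bare skittles into the sprung bays of the painting cradle

## Robot

A 6-joint arm with a two-finger parallel gripper is mounted at the origin on a cart in front of the work surface, level with it; the furniture and walls round the work are solid. World frame = base frame: x ahead of the robot, y to its left, z up, the work surface at z = 0. Lengths are in mm, angles in degrees, forces in N, time in s.
With the tool pointing down it reaches from about 350 to 1000 mm from the base axis. Payload 7.1 kg.
Tool frame: the origin (TCP) lies at the very end of the fingers, on their centre line; the grasp point (between the pads) lies 19 mm behind it; z points along the fingers, y is the line along which they close (so a half turn about z gives the same grasp; the last joint's range is limited). The gripper opens to 85 mm and grips with 20 to 120 N. Pads are 22 mm wide; open, the fingers measure 114 mm over their backs; the gripper's body (76 mm by 85 mm) begins 54 mm behind the grasp point. The pads swing forward as they close: fully open they stand 13 mm farther back than shut.
Start: joints at [-68.64, 24.242, 93.386, -0, 62.372, -1.089], TCP at [238.674, -577.616, 231.319] pointing down, gripper open.
Joint ranges: [-172.04, 172.04], [-51.8, 120.97], [4.93, 147.93], [-75.15, 255.16], [6.16, 154.13], [-145.62, 145.62]. Speed limits (degrees/s): [136.94, 136.94, 172.46, 180, 180, 180].

## Interface

Orientations are given as a 3x3 rotation matrix whose columns are the frame's x, y, z axes.
In Python, from plant import status, optics, r, trace, tip_of gives the robot as it stands.
- The arm moves only by the tool servo_tool, never from a script. Its argument "plan" is a list of rows, each an object with "delta_pos": the shift along the tool's x, y, z in mm, a list of three; "twist": the turn, a rotation vector about the tool's x, y, z in degrees, a list of three; "gripper": the opening, from 0 (shut) to 1 (fully open). A call has 1 to 5 rows; each row is the pose to reach, as a shift and turn from the pose commanded when the call began, along the tool's axes at that moment; what a row does not reach only later rows make up. A row lasts 1/10 s, in which the tool goes at most 50 mm and 8.59 degrees, less where a joint would pass 70% of its speed; a pose out of reach is approached as far as the arm can. A call with a gripper value outside its range is refused whole. The fingers move at their own pace and stop on an object; "force" is the grip in N (left out, the last holds). Time passes only in rows, so rows that repeat a pose let the fingers close. It gives the time, the measured TCP pose, the force, the opening and the grip force at its end, in the units of the state.
- status.get_obs(): the state, without advancing time (a new reading comes with each control period).
- optics.camera(name): name is "side" or "top"; returns (picture, depth): 480x640x3 uint8, red, green, blue; 480x640 float32, mm along the optical axis (not along the pixel's ray), 0 where there is no reading.
- optics.camera_model(name): a dict with "vertical_fov" (degrees; the focal length in pixels is half the picture's height over the tangent of half this angle, whatever the lens; pixels are square), "cx", "cy" (the principal point, pixels), "rvec" (rotation vector, rad) and "tvec" (3), from world to camera coordinates, as OpenCV has them. Camera axes: x right, y down, z forward; pixel columns grow to the right and rows downward; lengths in mm; the calibration is good to about 2 mm. A picture is of the moment at which its call begins. camera_model takes no time and is no camera call.
- r.hand_in(): hands the job in; it is judged then, once.
Trained networks look in the newest picture that a camera, given by its name, has taken for a name from the list of things; names that differ only in an ending like _2 or _b are one class to them, and where a whole thing is asked for, a point or a joint stands for the part that bears it (a point fixed in the world has none). Each returns a list of dicts, best first, with "confidence" (0 to 1); they miss things now and then, are a little off and sometimes report something else, mostly with a low value. They report only what shows in the picture. A call takes as long as a camera call.
- trace(camera, query): "region" (480x640 bool, what is visible of it) and "bbox" ([left, top, width, height] in pixels, round what is visible of it).
- tip_of(camera, query): "at" ([column, row] in pixels: a listed point, or the origin of a listed thing).
The state is a dict: "time": time; "q": joint angles; "dq": joint speeds; "effort": joint torques, N m; "tool_pos": TCP position; "orientation": TCP orientation; "force": force on the tool from outside, world axes, zero at the start; "ft_torque": the same for the moment, N m; "grip_width": opening from 0.0 (shut) to 1.0 (fully open); "grasp_force": force on a finger pad.
Only numpy, scipy, OpenCV 4.12 (cv2) and the standard library are available. Lean on these libraries where they do the work, as an engineer would, in place of code of your own. Each camera call takes 0.05 s, during which the arm holds its last target. There are 200 camera calls.

## Task

Load the two bare wooden skittles from the carrying board into the two bays of the painting cradle, one in each, so they can be turned for banding: head nested in the sprung cup, foot down on its two dowels against the foot plate, lying level and held by the spring alone. Do not drive a cup back onto its stop, which would bruise the head, and leave the glue bottle, sanding block and tape roll where they are.

Things in the scene. Friction and masses are not known exactly. Their poses are not given: they have to be found in the camera images.
- skittle_a: bare turned wooden skittle, 186 mm long, 0.11 kg, lying on the carrying board, head toward the robot. Origin: centre of its flat foot; z runs along it from foot to head. Diameter 57 mm at the foot, then a slimmer waist, 53 mm at 110 mm from the foot (grip it there, across, from above; not at the waist), 43 mm at 144 mm, 25 mm at 174 mm, rounded tip at 186 mm.
- skittle_b: the second skittle, like the first in all respects, on the same board; either skittle may go in either bay
- board: plywood carrying board 240 x 196 x 12 mm; origin at the centre of its underside, x along the skittles from head to foot. They lie 100 mm apart, each between two low battens (tops 24 mm above the bench), axes 45 mm above the bench; end rails 32 mm high.
- cradle: painting cradle, fixed: plywood base 330 x 196 x 15 mm with two like wooden frames 100 mm apart, each a foot plate with two dowels and a sprung cup in a tail block; origin at the centre of its underside, x along the bays from the cups (near the robot) to the foot plates (far). A seated skittle lies level, its axis 63 mm above the bench; tail blocks reach 85 mm, cup rims 94 mm.
- bay_left (a point): left bay (cradle's +y): nominal centre of a seated skittle's foot, axes as the cradle's; the skittle runs from here along -x into the cup. True sideways and in height, but the bay's frame (plate, dowels, cup together) is clamped through slots up to 15 mm nearer or farther along x than told. Foot plate 78 mm wide, 18 mm thick, top 5 mm below the skittle's axis; dowels 26 mm long.
- bay_right (a point): the same for the right bay (cradle's -y), its frame clamped at its own untold place. In both bays the cup at rest is a hollow cone facing the plate: mouth 51 mm inside, 62 mm outside, 146 mm from the plate. A head goes 28 mm into it, so a skittle cannot go in level: head first, foot raised some 12 degrees over the plate, push the cup back, then lower the foot.
- cup_left (a joint): how far the left bay's cup is pushed back on its spring (m): 0 at rest, about 0.012 with a skittle seated, 0.026 at the stop. It presses with 4 N at rest, 7.6 N seated, 12 N at the stop; 0.016 to 0.022 lets the foot down past the plate. Its end of travel must not be reached (a cup driven hard home bruises the head): stay below 0.0245
- cup_right (a joint): the same for the right bay's cup
- glue_bottle: bystander: white glue bottle, 45 mm across, 142 mm tall, standing beyond the work; origin under its centre
- sanding_block: bystander: wooden sanding block 48 x 88 x 30 mm; origin under its centre
- tape_roll: bystander: roll of masking tape, 86 mm across, 24 mm high, lying flat; origin under its centre

How it is judged:
By the outcome, as a careful person would: the job done as asked, in the order asked, and still so for the second after the job is handed in, with the robot touching nothing.
It also fails if it takes over 59 s, if anything falls off the work surface, if the arm or the gripper's body presses on something with over 40 N, if the wrist force passes 120 N, or if a joint passes its speed limit or range.

## Working session

There is one attempt and no reset: what is moved stays moved. The work goes in short steps, Python scripts to look and compute and a tool call to move; the robot and the scene stay as the last step left them, time stands still between calls to the robot, and variables do not carry over. Pictures are saved under pics/ and viewed, at most 10 in all, crops included, and the job is handed in when it is done.

Besides the shell and the picture viewer there is one more tool, called after ">>>" as name(argument=value, ...) on one line, values as JSON. servo_tool: Moves the arm, as the interface text tells. Its arguments: {"type":"object","properties":{"plan":{"type":"array"},"force":{"type":"number"}},"required":["plan"]}

```bash
ls; mkdir -p pics
cat > h.py <<'E'
import numpy as np, cv2
from plant import status, optics, r, trace, tip_of
def cam(n):
    m=optics.camera_model(n); f=240/np.tan(np.radians(m["vertical_fov"])/2)
    R=cv2.Rodrigues(np.array(m["rvec"],float))[0]; t=np.array(m["tvec"],float).ravel()
    return m,f,R,t
def cloud(n,D):
    m,f,R,t=cam(n); v,u=np.mgrid[:480,:640]
    P=np.stack([(u-m["cx"])/f*D,(v-m["cy"])/f*D,D],-1)
    W=(P-t)@R; W[D<=0]=np.nan
    return W
def onz(n,uv,z):
    m,f,R,t=cam(n); d=R.T@np.array([(uv[0]-m["cx"])/f,(uv[1]-m["cy"])/f,1]); c=-R.T@t
    return c+d*(z-c[2])/d[2]
def snap(n,name):
    I,D=optics.camera(n); cv2.imwrite(f"pics/{name}.png",cv2.cvtColor(I,cv2.COLOR_RGB2BGR)); return I,D
E
python3 - <<'E'
from h import *
np.set_printoptions(precision=1,suppress=True)
for n in ("top","side"):
    I,D=snap(n,n+"0"); W=cloud(n,D); np.save(n+"0.npy",W)
    m,f,R,t=cam(n); print(n,f,-R.T@t,m.get("distortion"),m.keys(),R[2])
    for q in ("skittle_a","board","cradle","bay_left","cup_left"):
        for d in trace(n,q)[:4]:
            w=W[d["region"]]; print(q,"tr",round(d["confidence"],2),d["bbox"],np.nanmedian(w,0),np.nanpercentile(w,2,axis=0),np.nanpercentile(w,98,axis=0))
    for q,z in (("skittle_a",45),("board",0),("cradle",0),("bay_left",63),("bay_right",63)):
        for d in tip_of(n,q)[:3]: print(q,"tip",round(d["confidence"],2),d["at"],onz(n,d["at"],z))
s=status.get_obs(); print(s)
E
```

```text
pics
top 484.5042050196875 [ 429.5  -23.9 1204.5] None dict_keys(['vertical_fov', 'cx', 'cy', 'rvec', 'tvec']) [ 0.1  0.  -1. ]
skittle_a tr 0.88 [232.6, 232.1, 27.2, 78.6] [504.  154.3  64.1] [415.1 131.8  14. ] [586.8 181.8  74. ]
skittle_a tr 0.74 [282.3, 167.4, 37.4, 40.2] [717.5  32.7  29.9] [678.5  -3.9   6.5] [759.1  69.7  35.1]
skittle_a tr 0.48 [242.9, 147.7, 28.3, 29.3] [756.9 135.7  86.3] [745.  119.3  10.6] [779.1 159.  135.3]
board tr 0.98 [228.0, 218.4, 81.8, 101.1] [493.3 105.9  14.2] [385.   10.4   5.5] [619.1 202.7  37.3]
cradle tr 0.6 [360.6, 203.4, 83.8, 136.9] [ 503.2 -218.8   15.6] [ 346.  -318.4   10.3] [ 665.3 -124.2   22.9]
bay_left tr 0.75 [362.2, 204.2, 83.4, 135.9] [ 500.2 -220.8   15.6] [ 344.8 -318.7    9.1] [ 663.7 -124.2   36.4]
cup_left tr 0.71 [376.0, 283.9, 21.8, 61.5] [ 446.4 -169.3   73.4] [ 343.5 -190.9   24.1] [ 473.3 -151.6   92.6]
skittle_a tip 0.75 [249.4, 231.7] [593.2 156.9  45. ]
board tip 0.92 [272.0, 270.8] [502.3 104.1   0. ]
board tip 0.52 [289.8, 229.9] [605.9  62.3   0. ]
cradle tip 0.91 [404.6, 268.6] [ 513.5 -225.3    0. ]
bay_left 
[... 1233 characters left out ...]
4, 231.9] [505.2 121.5   0. ]
board tip 0.47 [351.2, 337.4] [ 625.5 -220.2    0. ]
cradle tip 0.9 [286.9, 336.5] [ 508.  -217.6    0. ]
bay_left tip 0.83 [352.1, 298.0] [ 627.1 -183.3   63. ]
bay_right tip 0.79 [351.8, 340.2] [ 621.9 -284.    63. ]
{'time': 1.1, 'q': array([-68.6,  24.2,  93.4,  -0. ,  62.4,  -1.1]), 'dq': array([ 0.1,  0. ,  0.1,  0. , -0. , -0.1]), 'effort': array([ -0. , -55.7, -28.2,  -0. ,   0. ,  -0. ]), 'tool_pos': array([ 238.7, -577.6,  231.3]), 'orientation': array([[ 0.9,  0.4, -0. ],
       [ 0.4, -0.9, -0. ],
       [-0. , -0. , -1. ]]), 'force': array([ 0.5, -0.3, -0.1]), 'ft_torque': array([0. , 0.1, 0. ]), 'grasp_force': 0.0, 'grip_width': 0.9989198694424193}
```

Run:
```python
import cv2,numpy as np
a=cv2.imread("pics/top0.png")[130:350,200:470]; cv2.imwrite("pics/t1.png",cv2.resize(a,None,fx=2.7,fy=2.7,interpolation=cv2.INTER_CUBIC))
a=cv2.imread("pics/side0.png")[190:400,170:390]; cv2.imwrite("pics/s1.png",cv2.resize(a,None,fx=2.8,fy=2.8,interpolation=cv2.INTER_CUBIC))
np.set_printoptions(precision=1,suppress=True,linewidth=160)
for n in("top","side"):
    W=np.load(n+"0.npy").reshape(-1,3); W=W[~np.isnan(W[:,0])]
    print(n)
    def box(name,sel):
        P=W[sel]; 
        if len(P)<5: print(name,len(P));return
        print(name,len(P),np.percentile(P,[1,50,99],axis=0).tolist() and np.percentile(P,[1,50,99],axis=0).round(1).tolist(), [np.round(x,1) for x in cv2.minAreaRect(P[:,:2].astype(np.float32))])
    x,y,z=W.T
    c=(x>330)&(x<690)&(y>-340)&(y<-110)
    box("cradle base",c&(z>11)&(z<19))
    for nm,yy in(("L",-172),("R",-272)):
        s=c&(abs(y-yy)<48)
        box(nm+" cup high",s&(z>86)&(x<520)); box(nm+" tail",s&(z>78)&(z<87)&(x<470)); box(nm+" plate",s&(x>590)&(z>50)&(z<70)); box(nm+" platez40+",s&(x>560)&(z>40))
    b=(x>370)&(x<640)&(y>0)&(y<215)
    box("board",b&(z>8)&(z<16)); 
    for nm,yy in(("A",56),("B",156)):
        s=b&(abs(y-yy)<32)&(z>46)
        box("sk"+nm,s)
        for x0 in range(420,600,20):
            q=s&(abs(x-x0)<8)
            if q.sum()>3: print(x0,q.sum(),"ymid(z>58)",np.median(y[q&(z>58)]).round(1) if (q&(z>58)).any() else None,"ztop",np.percentile(z[q],95).round(1))
```

```text
top
cradle base 4895 [[342.5, -320.7, 11.4], [500.4, -219.4, 15.4], [674.6, -123.7, 18.9]] [array([ 516.7, -228.8]), array([207.7, 352.2]), np.float64(87.8)]
L cup high 203 [[368.9, -193.1, 86.1], [391.8, -170.3, 87.5], [473.5, -143.3, 94.5]] [array([ 420.9, -170.6]), array([ 49.8, 107.2]), np.float64(86.4)]
L tail 384 [[367.1, -193.8, 78.7], [391.5, -168.5, 84.3], [469.3, -143.2, 86.9]] [array([ 418.4, -167.9]), array([ 52.6, 103. ]), np.float64(89.6)]
L plate 270 [[619.7, -214.7, 50.2], [629.6, -176.4, 57.9], [645.9, -138.4, 63.8]] [array([ 633.3, -176.8]), array([77.1, 26.7]), np.float64(88.4)]
L platez40+ 389 [[595.4, -214.7, 40.3], [626.4, -176.8, 56.4], [646.7, -138.5, 63.2]] [array([ 621.2, -176.4]), array([77.1, 53.7]), np.float64(88.0)]
R cup high 213 [[358.0, -290.9, 86.0], [384.7, -269.9, 87.4], [464.0, -242.9, 93.9]] [array([ 411.2, -268.5]), array([ 49.9, 106.5]), np.float64(88.8)]
R tail 409 [[357.9, -293.8, 78.3], [382.6, -266.6, 84.5], [462.1, -241.6, 87.0]] [array([ 410.4, -268.7]), array([ 52.6, 106. ]), np.float64(88.3)]
R plate 414 [[610.7, -316.3, 50.3], [624.9, 
[... 2969 characters left out ...]
 57.4 ztop 59.7
460 102 ymid(z>58) 50.7 ztop 66.5
480 116 ymid(z>58) 47.6 ztop 68.4
500 114 ymid(z>58) 48.4 ztop 68.4
520 103 ymid(z>58) 51.0 ztop 66.0
540 102 ymid(z>58) 48.9 ztop 66.1
560 112 ymid(z>58) 46.5 ztop 68.9
580 128 ymid(z>58) 44.8 ztop 72.2
skB 967 [[419.6, 129.2, 46.5], [512.9, 143.0, 59.9], [591.9, 166.2, 72.0]] [array([501.9, 149.7]), array([ 40.8, 181.2]), np.float64(88.2)]
420 33 ymid(z>58) None ztop 55.0
440 67 ymid(z>58) 153.6 ztop 61.9
460 92 ymid(z>58) 149.4 ztop 66.3
480 104 ymid(z>58) 146.8 ztop 68.2
500 90 ymid(z>58) 149.4 ztop 66.9
520 89 ymid(z>58) 149.5 ztop 66.2
540 85 ymid(z>58) 148.3 ztop 65.9
560 88 ymid(z>58) 147.1 ztop 69.5
580 113 ymid(z>58) 143.4 ztop 72.2
```

View pics/t1.png

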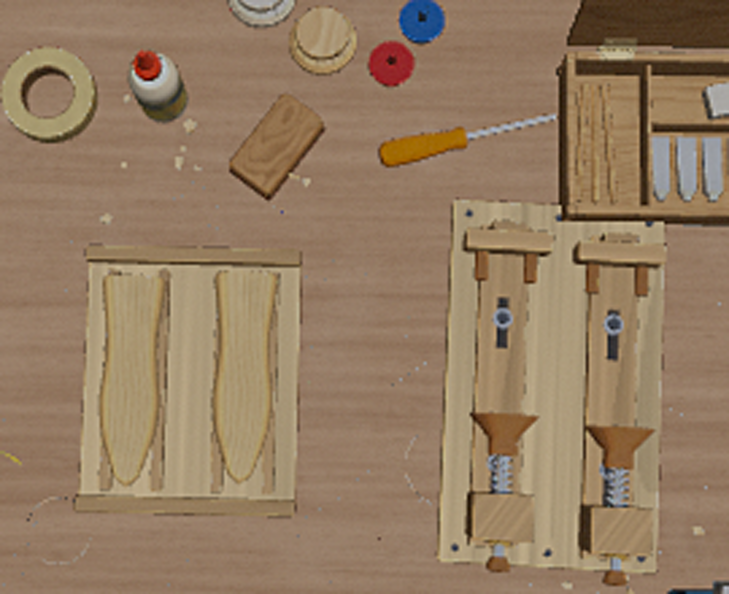

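View pics/s1.png

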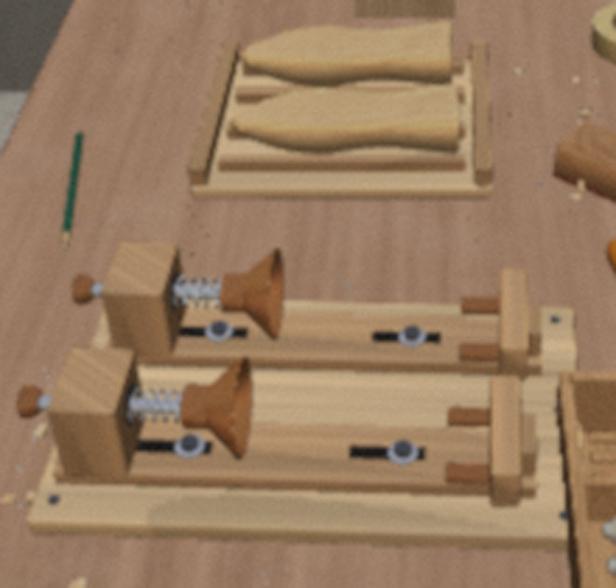

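```bash
cat >> h.py <<'E'
from scipy.spatial.transform import Rotation as Ro
np.set_printoptions(precision=1,suppress=True,linewidth=160)
def pose(grasp,pitch,yaw):
    """tool pose with grasp point (19 behind TCP) at grasp; pitch = foot-up tilt, yaw of skittle axis"""
    R=Ro.from_euler("zy",[yaw,-pitch],degrees=True).as_matrix()@np.diag([1,-1,-1.])
    return np.array(grasp,float)+19*R[:,2],R
def deltas(targets,s=None):
    s=s or status.get_obs(); p0,R0=s["tool_pos"],s["orientation"]
    for p,R in targets:
        print("d",(R0.T@(p-p0)).round(1).tolist(),"tw",np.degrees(Ro.from_matrix(R0.T@R).as_rotvec()).round(1).tolist())
E
python3 - <<'E'
from h import *
for n in("top","side"):
    W=np.load(n+"0.npy").reshape(-1,3); W=W[~np.isnan(W[:,0])]; x,y,z=W.T
    for nm,yy in(("L",-172),("R",-270)):
        s=abs(y-yy)<48
        t=W[s&(z>80)&(z<90)&(x>350)&(x<415)]; p=W[s&(z>53)&(z<61)&(x>605)&(x<642)]
        c=W[s&(z>55)&(x>445)&(x<500)]
        mid=lambda P:[((np.percentile(P[:,i],2)+np.percentile(P[:,i],98))/2).round(1) for i in(0,1)]
        print(n,nm,"tail",mid(t),"plate",mid(p),np.percentile(p[:,0],[2,98]),"yaw",np.degrees(np.arctan2(mid(p)[1]-mid(t)[1],mid(p)[0]-mid(t)[0])).round(2),"cup y",mid(c)[1],"mouth x",np.percentile(c[:,0],99).round(1))
    d=W[(x>650)&(x<800)&(y>-400)&(y<-215)&(z>20)]; print("drawer z",np.percentile(d[:,2],[50,95,99]),d[:,0].min())
    for yy in(56,156):
        s=W[(abs(y-yy)<34)&(z>30)&(x>400)&(x<603)]; print("foot x",np.percentile(s[:,0],[0.3,99,99.7]))
g=(484,56.5,47)
deltas([pose((430,-400,260),0,0),pose((470,-180,260),0,0),pose((484,30,200),0,-.7),pose((484,56.5,120),0,-.7),pose(g,0,-.7)])
E
```

```text
top L tail [np.float64(386.5), np.float64(-168.4)] plate [np.float64(629.2), np.float64(-176.8)] [620.4 638. ] yaw -1.98 cup y -170.6 mouth x 473.6
top R tail [np.float64(377.1), np.float64(-268.0)] plate [np.float64(619.8), np.float64(-275.9)] [610.7 629. ] yaw -1.86 cup y -269.8 mouth x 464.0
drawer z [37.4 54.6 56.7] 650.0914618805974
foot x [414.4 593.6 594.9]
foot x [410.2 588.4 589.3]
side L tail [np.float64(388.3), np.float64(-169.6)] plate [np.float64(630.1), np.float64(-178.6)] [620.8 639.3] yaw -2.13 cup y -172.2 mouth x 475.7
side R tail [np.float64(378.4), np.float64(-268.7)] plate [np.float64(620.4), np.float64(-278.5)] [611.8 629.1] yaw -2.32 cup y -271.4 mouth x 466.0
drawer z [35.3 51.3 52.3] 654.473666583301
foot x [416.8 595.4 595.5]
foot x [411.6 591.9 592. ]
d [244.7, -91.1, -9.7] tw [-0.0, 0.0, 22.4]
d [365.6, -279.2, -9.7] tw [-0.0, 0.0, 22.4]
d [458.8, -467.9, 50.3] tw [-0.0, 0.0, 23.1]
d [468.9, -492.4, 130.3] tw [-0.0, 0.0, 23.1]
d [468.9, -492.4, 203.3] tw [-0.0, 0.0, 23.1]
```

>>> servo_tool(plan=[{"delta_pos":[469,-492,30],"twist":[0,0,23.1],"gripper":1},{"delta_pos":[469,-492,30],"twist":[0,0,23.1],"gripper":1},{"delta_pos":[469,-492,30],"twist":[0,0,23.1],"gripper":1},{"delta_pos":[469,-492,30],"twist":[0,0,23.1],"gripper":1},{"delta_pos":[469,-492,30],"twist":[0,0,23.1],"gripper":1}], force=60)

```text
time: 1.6
tool_pos: [329.3, -343.0, 220.4]
orientation: [[1.0, -0.012, 0.001], [-0.012, -1.0, -0.0], [0.001, 0.0, -1.0]]
force: [1.8, -0.2, -0.3]
grip_width: 1.003
grasp_force: 0.0
```

>>> servo_tool(plan=[{"delta_pos":[152,-402,50],"twist":[0,0,0],"gripper":1},{"delta_pos":[152,-402,50],"twist":[0,0,0],"gripper":1},{"delta_pos":[152,-402,50],"twist":[0,0,0],"gripper":1},{"delta_pos":[152,-402,50],"twist":[0,0,0],"gripper":1},{"delta_pos":[152,-402,50],"twist":[0,0,0],"gripper":1}])

```text
time: 2.1
tool_pos: [420.0, -111.7, 191.6]
orientation: [[1.0, -0.012, 0.001], [-0.012, -1.0, -0.0], [0.001, 0.0, -1.0]]
force: [0.9, -0.7, -0.8]
grip_width: 0.999
grasp_force: 0.0
```

Run:
```python
from h import *
deltas([pose((485,56.5,110),0,-.7),pose((485,56.5,47),0,-.7)])
```

```text
d [63.0, -168.9, 100.6] tw [0.0, -0.1, 0.0]
d [62.9, -169.0, 163.6] tw [0.0, -0.1, 0.0]
```

>>> servo_tool(plan=[{"delta_pos":[16,-43,10],"twist":[0,0,0],"gripper":1},{"delta_pos":[32,-86,20],"twist":[0,0,0],"gripper":1},{"delta_pos":[48,-129,30],"twist":[0,0,0],"gripper":1},{"delta_pos":[63,-169,50],"twist":[0,0,0],"gripper":1},{"delta_pos":[63,-169,60],"twist":[0,0,0],"gripper":1}])

```text
time: 2.6
tool_pos: [486.1, 58.8, 130.7]
orientation: [[1.0, -0.007, 0.002], [-0.007, -1.0, 0.001], [0.002, -0.001, -1.0]]
force: [-0.1, 0.2, -0.6]
grip_width: 1.004
grasp_force: 0.0
```

Run:
```python
from h import *
deltas([pose((485,56.5,90),0,-.7),pose((485,56.5,45),0,-.7)])
```

```text
d [-1.2, 2.3, 59.7] tw [-0.0, -0.1, 0.3]
d [-1.2, 2.4, 104.7] tw [-0.0, -0.1, 0.3]
```

>>> servo_tool(plan=[{"delta_pos":[-1,1.3,45],"twist":[0,0,0],"gripper":1},{"delta_pos":[-1,1.3,85],"twist":[0,0,0],"gripper":1},{"delta_pos":[-1,1.3,105],"twist":[0,0,0],"gripper":1},{"delta_pos":[-1,1.3,105],"twist":[0,0,0],"gripper":0.5},{"delta_pos":[-1,1.3,105],"twist":[0,0,0],"gripper":0.4}], force=60)

```text
time: 3.1
tool_pos: [483.2, 53.1, 26.6]
orientation: [[1.0, -0.012, -0.001], [-0.012, -1.0, -0.0], [-0.001, 0.0, -1.0]]
force: [-1.0, 2.9, 1.1]
grip_width: 0.69
grasp_force: 1.1
```

>>> servo_tool(plan=[{"delta_pos":[0,0,0],"twist":[0,0,0],"gripper":0.3},{"delta_pos":[0,0,0],"twist":[0,0,0],"gripper":0.3},{"delta_pos":[0,0,0],"twist":[0,0,0],"gripper":0.3}])

```text
time: 3.4
tool_pos: [484.1, 54.3, 28.4]
orientation: [[1.0, -0.012, 0.002], [-0.012, -1.0, 0.001], [0.002, -0.001, -1.0]]
force: [-1.9, 8.3, 2.0]
grip_width: 0.579
grasp_force: 61.3
```

>>> servo_tool(plan=[{"delta_pos":[0,-1.5,-15],"twist":[0,0,0],"gripper":0.3},{"delta_pos":[0,-1.5,-50],"twist":[0,0,0],"gripper":0.3},{"delta_pos":[0,-1.5,-90],"twist":[0,0,0],"gripper":0.3},{"delta_pos":[0,-1.5,-130],"twist":[0,0,0],"gripper":0.3},{"delta_pos":[0,-1.5,-130],"twist":[0,0,0],"gripper":0.3}])

```text
time: 3.9
tool_pos: [487.3, 55.2, 163.1]
orientation: [[1.0, -0.011, 0.012], [-0.011, -1.0, 0.001], [0.012, -0.001, -1.0]]
force: [0.2, -0.4, -1.8]
grip_width: 0.577
grasp_force: 62.4
```

Run:
```python
from h import *
I,D=snap("side","s2"); W=cloud("side",D); np.save("s2.npy",W)
s=status.get_obs(); print(s["time"],s["tool_pos"],s["orientation"],s["force"],s["grip_width"],s["grasp_force"])
ps=s["tool_pos"]; x,y,z=W.reshape(-1,3).T
for n in range(-90,130,20):
    q=(abs(x-ps[0]-n)<6)&(abs(y-ps[1])<45)&(z<ps[2]+60)&(z>ps[2]-40)
    if q.sum()>3: print(n,q.sum(),"z",np.percentile(z[q],[2,98]),"y",np.percentile(y[q],[2,98]))
c=cv2.imread("pics/s2.png")[120:300,200:400]; cv2.imwrite("pics/s2c.png",cv2.resize(c,None,fx=3,fy=3,interpolation=cv2.INTER_CUBIC))
```

```text
3.95 [485.8  55.  160.6] [[ 1. -0.  0.]
 [-0. -1.  0.]
 [ 0. -0. -1.]] [ 0.9 -0.4 -0.7] 0.5746109891251011 62.367571430586395
-70 7 z [174.9 182.9] y [49.9 54.5]
-50 72 z [167.1 192.7] y [37.5 57.4]
-30 108 z [163.7 200.4] y [31.6 58.2]
-10 80 z [160.7 218. ] y [16.3 50.5]
10 145 z [164.2 217.8] y [16.5 85.2]
30 137 z [161.7 203.4] y [30.6 59. ]
50 123 z [162.2 201.8] y [33.6 60.9]
70 128 z [163.1 203.6] y [32.1 59. ]
90 148 z [164.4 206.2] y [30.  60.7]
110 157 z [162.2 209.4] y [28.5 63.2]
```

View pics/s2c.png

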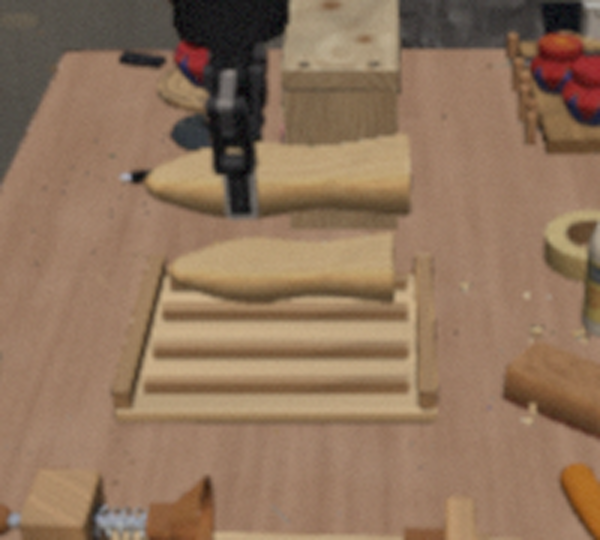

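```bash
cat >> h.py <<'E'
BAY={"L":np.array([620.5,-177.,63]),"R":np.array([611.,-275.8,63])}; YB=-2.0
def bay(b,tip,p,g=75,dz=0):
    """pose so skittle tip sits at tip mm along the bay axis, at axis height, foot raised p deg; g = tip to grip"""
    u=np.array([np.cos(np.radians(YB)),np.sin(np.radians(YB)),0]); c,s=np.cos(np.radians(p)),np.sin(np.radians(p))
    return pose(BAY[b]+u*(tip+g*c)+[0,0,g*s+dz],p,YB)
def show(b):
    s=status.get_obs(); u=np.array([np.cos(np.radians(YB)),np.sin(np.radians(YB)),0]); gp=s["tool_pos"]-19*s["orientation"][:,2]
    d=gp-BAY[b]; print("t",s["time"],"grip s,lat,z",(d@u).round(1),(d@[-u[1],u[0],0]).round(1),gp[2].round(1),"pitch",np.degrees(np.arcsin(s["orientation"][2,0])).round(1),"F",s["force"],"T",s["ft_torque"],"w",round(s["grip_width"],3))
E
python3 - <<'E'
from h import *
W=np.load("s2.npy"); x,y,z=W.reshape(-1,3).T
q=(x>440)&(x<640)&(z>155)&(z<215)&(y>15)&(y<75); print("foot x",np.percentile(x[q],[98,99.5]), "head",np.nanmin(x[(x>380)&(x<450)&(z>160)&(z<200)&(y>40)&(y<70)]))
deltas([bay("L",-125,12,dz=70),bay("L",-125,12)])
E
```

```text
foot x [599.  601.1] head 417.5835841718752
d [89.5, 229.2, 31.2] tw [0.2, 11.5, 1.3]
d [88.8, 229.3, 101.2] tw [0.2, 11.5, 1.3]
```

>>> servo_tool(plan=[{"delta_pos":[18,46,0],"twist":[0,4,0],"gripper":0.3},{"delta_pos":[36,92,0],"twist":[0,8,0.7],"gripper":0.3},{"delta_pos":[54,138,5],"twist":[0,11.5,1.3],"gripper":0.3},{"delta_pos":[72,184,18],"twist":[0.2,11.5,1.3],"gripper":0.3},{"delta_pos":[89,229,31],"twist":[0.2,11.5,1.3],"gripper":0.3}])

```text
time: 4.45
tool_pos: [568.9, -176.1, 125.1]
orientation: [[0.979, -0.034, 0.199], [-0.034, -0.999, -0.001], [0.199, -0.006, -0.98]]
force: [0.6, 0.8, -0.7]
grip_width: 0.581
grasp_force: 62.4
```

>>> servo_tool(plan=[{"delta_pos":[0,0,0],"twist":[0,0,0],"gripper":0.3},{"delta_pos":[0,0,0],"twist":[0,0,0],"gripper":0.3}])

```text
time: 4.65
tool_pos: [568.3, -175.2, 124.4]
orientation: [[0.98, -0.036, 0.197], [-0.037, -0.999, -0.001], [0.197, -0.007, -0.98]]
force: [-0.1, 0.3, -1.8]
grip_width: 0.575
grasp_force: 62.6
```

Run:
```python
from h import *
show("L"); deltas([bay("L",-125,12,g=74)])
I,D=snap("side","s3"); c=cv2.imread("pics/s3.png")[200:380,170:400]; cv2.imwrite("pics/s3c.png",cv2.resize(c,None,fx=2.8,fy=2.8,interpolation=cv2.INTER_CUBIC))
W=cloud("side",D); np.save("s3.npy",W)
s=status.get_obs(); Q=(W.reshape(-1,3)-s["tool_pos"])@s["orientation"]; a,b,d=Q.T
for n in range(-90,130,20):
    q=(abs(a-n)<6)&(abs(b)<40)&(d>-65)&(d<12)
    if q.sum()>3: print(n,q.sum(),"z",np.percentile(d[q],[2,5,95]),"y",np.percentile(b[q],[2,98]))
print("foot", np.percentile(a[(a>60)&(a<140)&(abs(b)<35)&(d>-60)&(d<5)],[98,99.5]))
```

```text
t 4.65 grip s,lat,z -56.0 -0.1 143.0 pitch 11.4 F [-0.1  0.3 -1.8] T [ 0.   0.2 -0. ] w 0.575
d [-9.2, 0.3, 64.0] tw [0.1, 0.6, -0.1]
-70 16 z [-23.3 -23.  -12.7] y [ 1.9 11.4]
-50 103 z [-30.7 -30.3  -8.3] y [-2.3 18.6]
-30 139 z [-35.8 -35.6  -6. ] y [-2.2 25.3]
-10 62 z [-33.7 -30.8  -2.4] y [23.7 39.9]
10 264 z [-63.  -59.8  -6. ] y [-29.7  39. ]
30 203 z [-39.2 -39.   -5.1] y [-8.1 24.5]
50 186 z [-38.2 -37.8  -6.3] y [-8.3 22.3]
70 194 z [-40.2 -39.3  -7.7] y [-8.2 23.1]
90 219 z [-42.  -41.3  -4.3] y [-8.7 24.7]
110 224 z [-44.7 -44.   -4.3] y [-10.5  26.6]
foot [114.  114.7]
```

View pics/s3c.png

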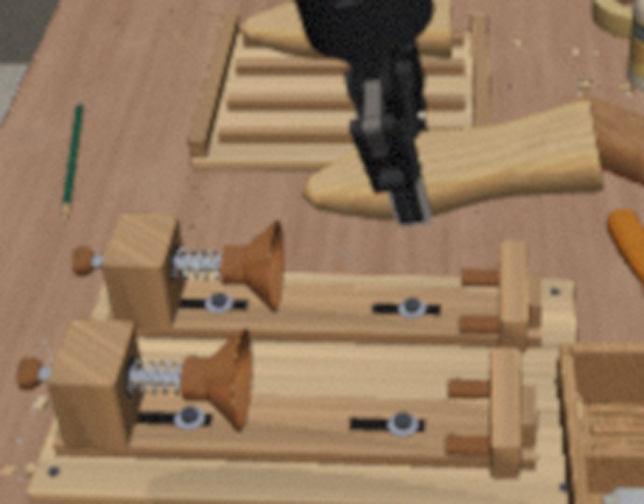

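Run:
```python
from h import *
show("L"); deltas([bay("L",t,11.5,g=74,dz=4) for t in (-125,-150,-168,-176,-184)])
```

```text
t 4.7 grip s,lat,z -56.1 0.9 143.4 pitch 11.4 F [ 0.2  0.3 -0.9] T [ 0.   0.2 -0. ] w 0.578
d [-8.5, 1.3, 61.1] tw [0.0, 0.1, -0.0]
d [-33.0, 1.3, 56.2] tw [0.0, 0.1, -0.0]
d [-50.7, 1.3, 52.6] tw [0.0, 0.1, -0.0]
d [-58.5, 1.3, 51.1] tw [0.0, 0.1, -0.0]
d [-66.4, 1.3, 49.5] tw [0.0, 0.1, -0.0]
```

>>> servo_tool(plan=[{"delta_pos":[-5,1,35],"twist":[0,0,0],"gripper":0.3},{"delta_pos":[-8.5,1,61],"twist":[0,0,0],"gripper":0.3},{"delta_pos":[-20,1,58.7],"twist":[0,0,0],"gripper":0.3},{"delta_pos":[-33,1,56.2],"twist":[0,0,0],"gripper":0.3},{"delta_pos":[-46,1,53.5],"twist":[0,0,0],"gripper":0.3}])

```text
time: 5.2
tool_pos: [533.9, -173.0, 65.2]
orientation: [[0.979, -0.033, 0.2], [-0.033, -0.999, -0.001], [0.2, -0.005, -0.98]]
force: [0.3, 0.3, -1.3]
grip_width: 0.579
grasp_force: 62.7
```

Run:
```python
from h import *
show("L"); deltas([bay("L",t,11.5,g=74,dz=4) for t in (-168,-176,-184,-190)])
I,D=snap("side","s4"); c=cv2.imread("pics/s4.png")[270:390,175:395]; cv2.imwrite("pics/s4c.png",cv2.resize(c,None,fx=3.5,fy=3.5,interpolation=cv2.INTER_CUBIC))
```

```text
t 5.2 grip s,lat,z -90.5 0.9 83.8 pitch 11.5 F [ 0.3  0.3 -1.3] T [-0.   0.2 -0. ] w 0.579
d [-5.3, 0.9, 1.0] tw [0.1, -0.1, 0.1]
d [-13.2, 0.8, -0.6] tw [0.1, -0.1, 0.1]
d [-21.0, 0.8, -2.2] tw [0.1, -0.1, 0.1]
d [-26.9, 0.8, -3.4] tw [0.1, -0.1, 0.1]
```

View pics/s4c.png

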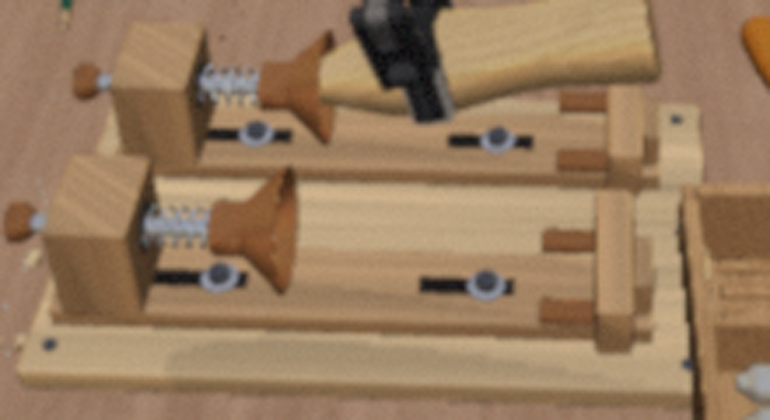

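>>> servo_tool(plan=[{"delta_pos":[-5,0.8,1],"twist":[0,0,0],"gripper":0.3},{"delta_pos":[-9,0.8,0],"twist":[0,0,0],"gripper":0.3},{"delta_pos":[-13,0.8,-0.6],"twist":[0,0,0],"gripper":0.3},{"delta_pos":[-17,0.8,-1.4],"twist":[0,0,0],"gripper":0.3},{"delta_pos":[-17,0.8,-1.4],"twist":[0,0,0],"gripper":0.3}])

```text
time: 5.75
tool_pos: [519.5, -174.4, 62.9]
orientation: [[0.979, -0.034, 0.203], [-0.034, -0.999, -0.002], [0.203, -0.005, -0.979]]
force: [7.3, 2.6, -0.8]
grip_width: 0.579
grasp_force: 62.3
```

Run:
```python
from h import *
show("L"); 
F=[]
for k in range(3):
    I,D=optics.camera("top"); s=status.get_obs(); F.append(s["force"])
    W=cloud("top",D).reshape(-1,3); x,y,z=W.T
    q=(abs(y+171)<40)&(z>84)&(z<100)&(x>415)&(x<478); print("rim x",np.percentile(x[q],[50,95,99]),q.sum())
    k=(abs(y+168)<16)&(z>40)&(x>325)&(x<362); print("knob x",np.percentile(x[k],[2,5,50]) if k.sum()>3 else k.sum())
W=np.load("top0.npy").reshape(-1,3);x,y,z=W.T
k=(abs(y+168)<16)&(z>40)&(x>325)&(x<362); print("knob0 x",np.percentile(x[k],[2,5,50]))
print(np.mean(F,0))
deltas([bay("L",t,11.5,g=74,dz=4) for t in (-184,-190,-193)])
```

```text
t 5.75 grip s,lat,z -104.9 -1.0 81.5 pitch 11.7 F [ 7.3  2.6 -0.8] T [ 0.3 -0.8 -0.1] w 0.579Traceback (most recent call last):
  File "<stdin>", line 7, in <module>
    return _quantile_unchecked(
        a, q, axis, out, overwrite_input, method, keepdims, weights)
    return _ureduce(a,
                    func=_quantile_ureduce_func,
    ...<5 lines>...
                    overwrite_input=overwrite_input,
                    method=method)
    r = func(a, **kwargs)
    result = _quantile(arr,
                       quantiles=q,
    ...<2 lines>...
                       out=out,
                       weights=wgt)
    slices_having_nans = np.isnan(arr[-1, ...])
                                  ~~~^^^^^^^^^
IndexError: index -1 is out of bounds for axis 0 with size 0
```

```bash
cat >> h.py <<'E'
def push(b,n=2):
    """cup travel in mm from the side camera: brown knob behind the tail block against the resting picture, plus mean force"""
    ref=cv2.imread("pics/s4.png"); m,f,R,t=cam("side")
    u0={"L":(199,293),"R":(181,333)}[b]; P=onz("side",u0,63); px=lambda X:(lambda c:np.array([f*c[0]/c[2]+m["cx"],f*c[1]/c[2]+m["cy"]]))(R@X+t)
    e=px(P-[10,0,0])-px(P); K=8; (x,y)=u0; F=[];o=[]
    big=lambda im:cv2.resize(cv2.cvtColor(im,cv2.COLOR_BGR2Lab)[...,1:].astype(np.float32),None,fx=K,fy=K,interpolation=cv2.INTER_CUBIC)
    T=big(ref[y-7:y+8,x-6:x+7])
    for i in range(n):
        I,D=optics.camera("side"); F.append(status.get_obs()["force"])
        S=big(cv2.cvtColor(I,cv2.COLOR_RGB2BGR)[y-11:y+12,x-26:x+17])
        c=sum(cv2.matchTemplate(np.ascontiguousarray(S[...,k]),np.ascontiguousarray(T[...,k]),cv2.TM_CCOEFF_NORMED) for k in (0,1))/2
        _,v,_,l=cv2.minMaxLoc(c); d=(np.array(l)/K-[20,4]); o.append([d[0]*10/e[0],v,d[1]])
    print("push mm, score, dv",np.mean(o,0).round(2),"F mean",np.mean(F,0))
    return I
E
python3 - <<'E'
from h import *
show("L"); push("L",4); push("R",1); show("L")
deltas([bay("L",t,11.5,g=74,dz=4) for t in (-184,-190,-193)])
E
```

```text
t 5.8 grip s,lat,z -104.6 -1.0 81.5 pitch 11.7 F [ 6.3  3.1 -1.7] T [ 0.3 -0.8 -0.1] w 0.575
push mm, score, dv [ 5.1  1.  -0.1] F mean [ 6.   2.5 -1.1]
push mm, score, dv [0. 1. 0.] F mean [ 5.6  1.7 -0.9]
t 6.05 grip s,lat,z -104.4 -1.0 81.5 pitch 11.7 F [ 5.6  1.7 -0.9] T [ 0.3 -0.8 -0. ] w 0.578
d [-7.0, -1.0, -1.7] tw [0.1, -0.2, 0.0]
d [-12.9, -1.0, -2.9] tw [0.1, -0.2, 0.0]
d [-15.8, -1.0, -3.5] tw [0.1, -0.2, 0.0]
```

>>> servo_tool(plan=[{"delta_pos":[-4,-0.5,-0.8],"twist":[0,0,0],"gripper":0.3},{"delta_pos":[-8,-1,-1.6],"twist":[0,0,0],"gripper":0.3},{"delta_pos":[-11,-1,-2.2],"twist":[0,0,0],"gripper":0.3},{"delta_pos":[-13,-1,-2.6],"twist":[0,0,0],"gripper":0.3},{"delta_pos":[-13,-1,-2.6],"twist":[0,0,0],"gripper":0.3}])

```text
time: 6.55
tool_pos: [507.8, -173.5, 63.2]
orientation: [[0.978, -0.034, 0.205], [-0.034, -0.999, -0.004], [0.205, -0.004, -0.979]]
force: [8.5, 1.2, -2.4]
grip_width: 0.576
grasp_force: 62.2
```

Run:
```python
from h import *
show("L"); push("L",2); show("L")
I,D=snap("side","s5"); c=cv2.imread("pics/s5.png")[270:390,175:395]; cv2.imwrite("pics/s5c.png",cv2.resize(c,None,fx=3.5,fy=3.5,interpolation=cv2.INTER_CUBIC))
W=cloud("side",D)
s=status.get_obs(); Q=(W.reshape(-1,3)-s["tool_pos"])@s["orientation"]; a,b,d=Q.T
print("foot", np.percentile(a[(a>60)&(a<140)&(abs(b)<35)&(d>-60)&(d<-10)],[90,98,99.5]))
```

```text
t 6.55 grip s,lat,z -116.6 -0.5 81.8 pitch 11.8 F [ 8.5  1.2 -2.4] T [ 0.3 -1.3 -0. ] w 0.576
push mm, score, dv [16.6  1.  -0.2] F mean [ 9.3  1.8 -1.8]
t 6.65 grip s,lat,z -116.3 -0.6 81.9 pitch 11.9 F [ 9.7  1.4 -1.2] T [ 0.2 -1.3 -0. ] w 0.582
foot [112.5 114.4 114.9]
```

View pics/s5c.png

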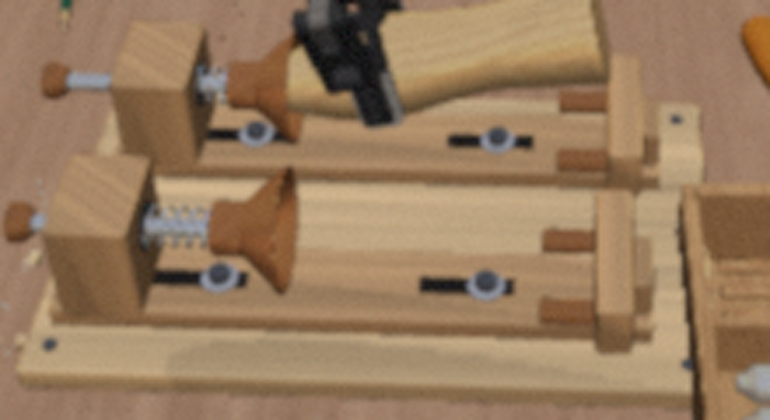

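```bash
cat >> h.py <<'E'
def rot(b,tip,ps,e=1.3,off=16.5,g=74,lat=0,z=63):
    u=np.array([np.cos(np.radians(YB)),np.sin(np.radians(YB)),0]); c,s=np.cos(np.radians(ps)),np.sin(np.radians(ps))
    p,R=pose(BAY[b]+u*(tip+g*c)+[0,0,g*s+z-63]+lat*np.array([-u[1],u[0],0]),ps-e,YB)
    return p+(off-19)*R[:,2],R
def tipnow(b,e=1.3,off=16.5,g=74):
    s=status.get_obs(); R=s["orientation"]; ax=Ro.from_rotvec(R[:,1]*np.radians(e)).as_matrix()@R[:,0]
    if ax[2]<R[2,0]: ax=Ro.from_rotvec(-R[:,1]*np.radians(e)).as_matrix()@R[:,0]
    t=s["tool_pos"]-off*R[:,2]-g*ax; u=np.array([np.cos(np.radians(YB)),np.sin(np.radians(YB)),0]); d=t-BAY[b]
    f=t+186*ax-BAY[b]
    print("tip s,lat,z",(d@u).round(1),(d@[-u[1],u[0],0]).round(1),t[2].round(1),"foot s,z",(f@u).round(1),(f[2]+63).round(1),"ps",np.degrees(np.arcsin(ax[2])).round(1))
E
python3 - <<'E'
from h import *
show("L"); tipnow("L")
deltas([rot("L",-191.5,ps,lat=.3) for ps in (13,10.5,8,5.5,3,1,0)])
E
```

```text
t 6.7 grip s,lat,z -116.3 -0.6 81.9 pitch 11.9 F [ 9.1  1.4 -1.6] T [ 0.2 -1.3 -0. ] w 0.579
tip s,lat,z -187.8 -0.6 62.6 foot s,z -6.7 105.0 ps 13.2
d [-3.6, -0.9, -0.9] tw [0.2, -0.2, 0.0]
d [-4.3, -0.9, 2.3] tw [0.1, -2.7, 0.0]
d [-5.1, -0.8, 5.5] tw [0.0, -5.2, 0.0]
d [-6.1, -0.8, 8.6] tw [-0.1, -7.7, 0.0]
d [-7.3, -0.8, 11.7] tw [-0.1, -10.2, 0.0]
d [-8.3, -0.7, 14.1] tw [-0.2, -12.2, 0.0]
d [-8.8, -0.7, 15.3] tw [-0.2, -13.2, 0.0]
```

>>> servo_tool(plan=[{"delta_pos":[-2.6,-0.9,-0.6],"twist":[0,0,0],"gripper":0.3},{"delta_pos":[-3.3,-0.9,2.3],"twist":[0,-2.7,0],"gripper":0.3},{"delta_pos":[-4.1,-0.8,5.5],"twist":[0,-5.2,0],"gripper":0.3},{"delta_pos":[-5.1,-0.8,8.6],"twist":[0,-7.7,0],"gripper":0.3},{"delta_pos":[-5.1,-0.8,8.6],"twist":[0,-7.7,0],"gripper":0.3}])

```text
time: 7.2
tool_pos: [506.0, -172.3, 53.5]
orientation: [[0.997, -0.034, 0.073], [-0.034, -0.999, 0.001], [0.073, -0.004, -0.997]]
force: [8.6, 2.8, -2.7]
grip_width: 0.574
grasp_force: 62.8
```

Run:
```python
from h import *
show("L"); push("L",2); tipnow("L"); show("L")
deltas([rot("L",-191.5,ps,lat=.3) for ps in (5.5,4,3,1,0)])
```

```text
t 7.2 grip s,lat,z -116.0 0.6 72.4 pitch 4.2 F [ 8.6  2.8 -2.7] T [ 0.3 -1.3 -0. ] w 0.574
push mm, score, dv [15.6  1.  -0.4] F mean [ 8.8  1.8 -1.5]
tip s,lat,z -190.1 0.6 62.9 foot s,z -5.0 80.6 ps 5.5
t 7.3 grip s,lat,z -116.6 0.7 72.4 pitch 4.2 F [ 9.3  1.1 -1.3] T [ 0.3 -1.4 -0. ] w 0.578
d [-1.4, 0.4, -0.3] tw [-0.1, 0.0, 0.1]
d [-1.8, 0.4, 1.7] tw [-0.1, -1.5, 0.1]
d [-2.1, 0.4, 3.0] tw [-0.2, -2.5, 0.1]
d [-2.8, 0.5, 5.5] tw [-0.2, -4.5, 0.1]
d [-3.1, 0.5, 6.8] tw [-0.3, -5.5, 0.1]
```

>>> servo_tool(plan=[{"delta_pos":[-2.5,0.4,-0.2],"twist":[0,0,0],"gripper":0.3},{"delta_pos":[-4.2,0.4,1.7],"twist":[0,-1.5,0],"gripper":0.3},{"delta_pos":[-4.6,0.4,3.0],"twist":[0,-2.5,0],"gripper":0.3},{"delta_pos":[-5.2,0.4,5.0],"twist":[0,-4.2,0],"gripper":0.3},{"delta_pos":[-5.2,0.4,5.0],"twist":[0,-4.2,0],"gripper":0.3}])

```text
time: 7.8
tool_pos: [501.1, -172.2, 48.1]
orientation: [[0.999, -0.034, 0.0], [-0.034, -0.999, 0.004], [0.0, -0.004, -1.0]]
force: [10.1, 3.8, -0.3]
grip_width: 0.578
grasp_force: 62.7
```

Run:
```python
from h import *
show("L"); push("L",2); tipnow("L"); show("L")
deltas([rot("L",-193,ps,lat=.3) for ps in (1,0)]+[rot("L",-186,0,lat=.3)])
I,D=snap("side","s6"); c=cv2.imread("pics/s6.png")[270:390,175:395]; cv2.imwrite("pics/s6c.png",cv2.resize(c,None,fx=3.5,fy=3.5,interpolation=cv2.INTER_CUBIC))
W=cloud("side",D).reshape(-1,3); u=np.array([np.cos(np.radians(YB)),np.sin(np.radians(YB)),0]); d=W-BAY["L"]; a=d@u; b=d@[-u[1],u[0],0]; z=W[:,2]
for n in range(-80,4,7):
    q=(abs(a-n)<3.5)&(abs(b)<30)&(z>40)
    if q.sum()>3: print(n,q.sum(),np.percentile(z[q],[95,99]))
```

```text
t 7.8 grip s,lat,z -119.5 0.6 67.1 pitch 0.0 F [10.1  3.8 -0.3] T [ 0.7 -1.5 -0.2] w 0.578
push mm, score, dv [19.   1.  -0.2] F mean [10.2  4.1 -1.5]
tip s,lat,z -193.8 0.6 63.0 foot s,z -7.9 67.3 ps 1.3
t 7.9 grip s,lat,z -119.8 0.6 67.2 pitch 0.0 F [10.   4.  -1.5] T [ 0.7 -1.5 -0.2] w 0.579
d [0.7, 0.4, 0.4] tw [-0.3, -0.3, 0.0]
d [0.4, 0.4, 1.7] tw [-0.3, -1.3, 0.0]
d [7.4, 0.4, 1.7] tw [-0.3, -1.3, 0.0]
-80 556 [375.7 378.9]
-73 298 [372.9 377. ]
-66 222 [365.  371.2]
-59 110 [351.4 358.2]
-52 102 [87.5 89. ]
-45 103 [88.6 89.1]
-38 107 [89.6 89.8]
-31 104 [91.1 91.8]
-24 121 [91.3 92. ]
-17 127 [92.2 93.2]
-10 134 [93.1 93.6]
-3 40 [86.4 87.8]
```

View pics/s6c.png

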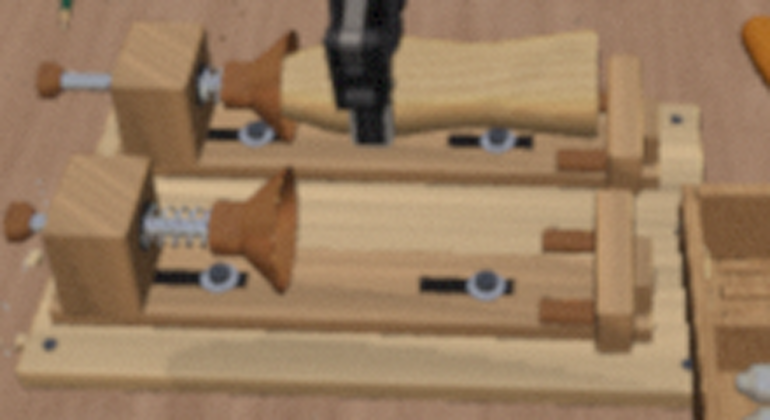

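>>> servo_tool(plan=[{"delta_pos":[0,-0.6,1.0],"twist":[0,-0.8,0],"gripper":0.3},{"delta_pos":[-0.3,-1,2.0],"twist":[0,-1.5,0],"gripper":0.3},{"delta_pos":[-0.3,-1,2.2],"twist":[0,-1.6,0],"gripper":0.3},{"delta_pos":[3,-1,2.2],"twist":[0,-1.6,0],"gripper":0.3},{"delta_pos":[6,-1,2.2],"twist":[0,-1.6,0],"gripper":0.3}])

```text
time: 8.45
tool_pos: [506.2, -171.8, 47.1]
orientation: [[0.999, -0.035, -0.028], [-0.035, -0.999, 0.005], [-0.028, -0.004, -1.0]]
force: [0.9, 0.2, 14.1]
grip_width: 0.578
grasp_force: 63.9
```

Run:
```python
from h import *
show("L"); I=push("L",2); tipnow("L"); show("L")
I,D=optics.camera("side")
W=cloud("side",D).reshape(-1,3); u=np.array([np.cos(np.radians(YB)),np.sin(np.radians(YB)),0]); d=W-BAY["L"]; a=d@u; b=d@[-u[1],u[0],0]; z=W[:,2]
for n in range(-52,4,7):
    q=(abs(a-n)<3.5)&(abs(b)<30)&(z>40)&(z<150)
    if q.sum()>3: print(n,q.sum(),np.percentile(z[q],[95,99]))
```

```text
t 8.45 grip s,lat,z -113.9 1.1 66.1 pitch -1.6 F [ 0.9  0.2 14.1] T [ 0.1 -0.2 -0.5] w 0.578
push mm, score, dv [12.5  1.  -0.2] F mean [ 3.3  0.7 12.8]
tip s,lat,z -187.9 1.1 64.0 foot s,z -1.9 63.0 ps -0.3
t 8.55 grip s,lat,z -113.8 1.1 66.1 pitch -1.6 F [ 4.   1.7 13.1] T [ 0.2 -0.8 -0.6] w 0.58
-52 100 [85.8 86.5]
-45 102 [87.  87.9]
-38 106 [88.  89.5]
-31 99 [89.  89.7]
-24 115 [89.4 90.3]
-17 127 [90.9 91.7]
-10 128 [92.  92.2]
-3 121 [91.8 92.8]
```

>>> servo_tool(plan=[{"delta_pos":[0.3,0,-0.5],"twist":[0,0,0],"gripper":0.3},{"delta_pos":[0.3,0,-0.8],"twist":[0,0,0],"gripper":0.75},{"delta_pos":[0.3,0,-0.8],"twist":[0,0,0],"gripper":0.85},{"delta_pos":[0.3,0,-0.8],"twist":[0,0,0],"gripper":0.85},{"delta_pos":[0.3,0,-0.8],"twist":[0,0,0],"gripper":0.85}])

```text
time: 9.1
tool_pos: [502.4, -170.7, 45.4]
orientation: [[0.999, -0.033, -0.036], [-0.033, -0.999, 0.007], [-0.036, -0.006, -0.999]]
force: [1.3, 0.3, -0.3]
grip_width: 0.849
grasp_force: 0.0
```

Run:
```python
from h import *
show("L"); I=push("L",2); show("L")
I,D=snap("side","s7"); c=cv2.imread("pics/s7.png")[270:390,175:395]; cv2.imwrite("pics/s7c.png",cv2.resize(c,None,fx=3.5,fy=3.5,interpolation=cv2.INTER_CUBIC))
W=cloud("side",D).reshape(-1,3); u=np.array([np.cos(np.radians(YB)),np.sin(np.radians(YB)),0]); d=W-BAY["L"]; a=d@u; b=d@[-u[1],u[0],0]; z=W[:,2]
for n in range(-52,4,7):
    q=(abs(a-n)<3.5)&(abs(b)<30)&(z>40)&(z<150)
    if q.sum()>3: print(n,q.sum(),np.percentile(z[q],[95,99]))
```

```text
t 9.1 grip s,lat,z -117.5 2.0 64.4 pitch -2.1 F [ 1.3  0.3 -0.3] T [ 0. -0. -0.] w 0.849
push mm, score, dv [11.9  1.  -0.2] F mean [-0.2 -0.5 -0. ]
t 9.2 grip s,lat,z -117.3 2.0 64.5 pitch -2.0 F [-0.6 -1.1 -0.2] T [ 0. -0.  0.] w 0.853
-52 97 [86.4 86.8]
-45 104 [86.9 87.5]
-38 102 [88.1 88.9]
-31 100 [89.1 89.4]
-24 113 [89.7 90.5]
-17 125 [90.5 91.7]
-10 131 [91.9 92.5]
-3 122 [91.6 92.9]
```

View pics/s7c.png

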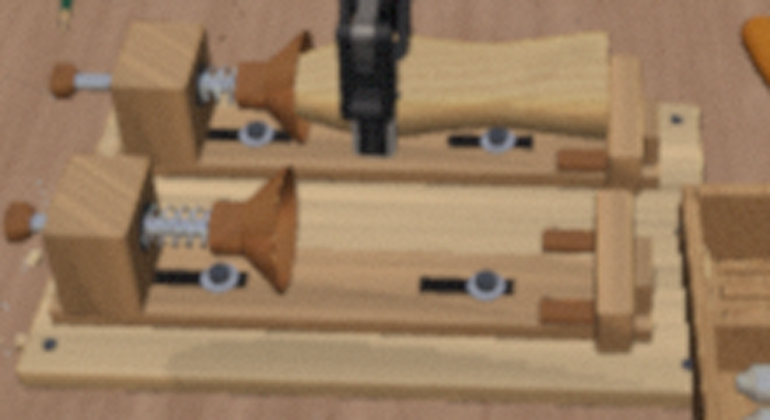

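>>> servo_tool(plan=[{"delta_pos":[0,0,-40],"twist":[0,0,0],"gripper":0.85},{"delta_pos":[0,0,-85],"twist":[0,0,0],"gripper":0.85},{"delta_pos":[0,-10,-125],"twist":[0,2,0.8],"gripper":1},{"delta_pos":[-3,-55,-125],"twist":[0,2,1.5],"gripper":1},{"delta_pos":[-6,-105,-125],"twist":[0,2,1.5],"gripper":1}])

```text
time: 9.75
tool_pos: [505.7, -66.7, 173.2]
orientation: [[0.998, -0.063, 0.004], [-0.063, -0.998, 0.005], [0.004, -0.005, -1.0]]
force: [0.2, 0.4, 0.4]
grip_width: 0.998
grasp_force: 0.0
```

Run:
```python
from h import *
show("L"); deltas([pose((480.5,155.2,140),0,-.7),pose((480.5,155.2,90),0,-.7),pose((480.5,155.2,45),0,-.7)])
```

```text
t 9.75 grip s,lat,z -118.6 106.1 192.2 pitch 0.2 F [0.2 0.4 0.4] T [0.1 0.  0. ] w 0.998
d [-39.4, -219.6, 53.2] tw [-0.3, -0.2, -2.9]
d [-39.6, -219.4, 103.2] tw [-0.3, -0.2, -2.9]
d [-39.8, -219.2, 148.2] tw [-0.3, -0.2, -2.9]
```

>>> servo_tool(plan=[{"delta_pos":[-8.5,-48,5],"twist":[0,0,-1.5],"gripper":1},{"delta_pos":[-17,-96,10],"twist":[0,0,-2.9],"gripper":1},{"delta_pos":[-26,-144,20],"twist":[-0.2,0,-2.9],"gripper":1},{"delta_pos":[-34,-190,30],"twist":[-0.3,0,-2.9],"gripper":1},{"delta_pos":[-39.5,-219.5,45],"twist":[-0.3,-0.2,-2.9],"gripper":1}])

```text
time: 10.25
tool_pos: [478.3, 157.9, 127.9]
orientation: [[1.0, -0.007, -0.002], [-0.007, -1.0, 0.001], [-0.002, -0.001, -1.0]]
force: [0.5, -1.3, -0.8]
grip_width: 1.002
grasp_force: 0.0
```

>>> servo_tool(plan=[{"delta_pos":[0,0,5],"twist":[0,0,0],"gripper":1},{"delta_pos":[0,0,5],"twist":[0,0,0],"gripper":1}])

```text
time: 10.45
tool_pos: [477.7, 155.3, 121.8]
orientation: [[1.0, -0.007, -0.005], [-0.007, -1.0, -0.001], [-0.005, 0.001, -1.0]]
force: [-1.1, -0.0, -0.9]
grip_width: 1.002
grasp_force: 0.0
```

Run:
```python
from h import *
show("L"); deltas([pose((480.5,155.2,90),0,-.7),pose((480.5,155.2,45),0,-.7)])
```

```text
t 10.45 grip s,lat,z -154.3 327.1 140.8 pitch -0.3 F [-1.1 -0.  -0.9] T [ 0. -0.  0.] w 1.002
d [3.1, 0.1, 50.8] tw [0.0, 0.3, 0.3]
d [3.4, 0.0, 95.8] tw [0.0, 0.3, 0.3]
```

>>> servo_tool(plan=[{"delta_pos":[3,0,45],"twist":[0,0.3,0],"gripper":1},{"delta_pos":[3,0,80],"twist":[0,0.3,0],"gripper":1},{"delta_pos":[3,0,96],"twist":[0,0.3,0],"gripper":1},{"delta_pos":[3,0,96],"twist":[0,0.3,0],"gripper":0.8},{"delta_pos":[3,0,96],"twist":[0,0.3,0],"gripper":0.65}])

```text
time: 10.95
tool_pos: [481.7, 154.2, 27.2]
orientation: [[1.0, -0.011, 0.002], [-0.011, -1.0, 0.0], [0.002, -0.0, -1.0]]
force: [-1.7, 4.7, 1.3]
grip_width: 0.694
grasp_force: 2.4
```

>>> servo_tool(plan=[{"delta_pos":[0,0,0],"twist":[0,0,0],"gripper":0.3},{"delta_pos":[0,0,0],"twist":[0,0,0],"gripper":0.3},{"delta_pos":[0,0,0],"twist":[0,0,0],"gripper":0.3},{"delta_pos":[0,0,0],"twist":[0,0,0],"gripper":0.3}])

```text
time: 11.35
tool_pos: [482.6, 155.5, 28.1]
orientation: [[1.0, -0.009, 0.005], [-0.009, -1.0, 0.001], [0.005, -0.001, -1.0]]
force: [-1.1, 3.9, 8.9]
grip_width: 0.578
grasp_force: 62.5
```

>>> servo_tool(plan=[{"delta_pos":[0,0,-15],"twist":[0,0,0],"gripper":0.3},{"delta_pos":[0,0,-50],"twist":[0,0,0],"gripper":0.3},{"delta_pos":[0,0,-95],"twist":[0,0,0],"gripper":0.3},{"delta_pos":[0,0,-135],"twist":[0,0,0],"gripper":0.3},{"delta_pos":[5,30,-150],"twist":[0,0,0],"gripper":0.3}])

```text
time: 11.85
tool_pos: [487.6, 126.6, 181.0]
orientation: [[1.0, -0.006, 0.008], [-0.006, -1.0, 0.002], [0.008, -0.002, -1.0]]
force: [0.3, -0.5, -1.4]
grip_width: 0.579
grasp_force: 62.7
```

Run:
```python
from h import *
show("R"); deltas([rot("R",-125,12.7,z=130,g=76)])
```

```text
t 11.85 grip s,lat,z -137.5 397.8 200.0 pitch 0.5 F [ 0.3 -0.5 -1.4] T [0. 0. 0.] w 0.579
d [77.9, 400.2, 50.4] tw [0.1, 10.9, 1.6]
```

>>> servo_tool(plan=[{"delta_pos":[9,48,0],"twist":[0,4,0.5],"gripper":0.3},{"delta_pos":[18,96,0],"twist":[0,8,1],"gripper":0.3},{"delta_pos":[27,144,0],"twist":[0,10.9,1.6],"gripper":0.3},{"delta_pos":[36,192,0],"twist":[0,10.9,1.6],"gripper":0.3},{"delta_pos":[45,240,0],"twist":[0,10.9,1.6],"gripper":0.3}])

```text
time: 12.35
tool_pos: [527.7, -117.6, 177.3]
orientation: [[0.981, -0.037, 0.191], [-0.036, -0.999, -0.005], [0.191, -0.002, -0.982]]
force: [1.0, 0.1, -1.2]
grip_width: 0.58
grasp_force: 62.7
```

Run:
```python
from h import *
show("R"); deltas([rot("R",-125,12.7,z=130,g=76)])
```

```text
t 12.35 grip s,lat,z -92.4 155.2 195.9 pitch 11.0 F [ 1.   0.1 -1.2] T [ 0.   0.1 -0. ] w 0.58
d [31.9, 155.1, 53.4] tw [0.3, 0.4, -0.1]
```

>>> servo_tool(plan=[{"delta_pos":[9,45,5],"twist":[0,0.2,0],"gripper":0.3},{"delta_pos":[18,90,15],"twist":[0,0.4,0],"gripper":0.3},{"delta_pos":[27,130,30],"twist":[0.2,0.4,0],"gripper":0.3},{"delta_pos":[32,154,53],"twist":[0.3,0.4,0],"gripper":0.3},{"delta_pos":[32,154,53],"twist":[0.3,0.4,0],"gripper":0.3}])

```text
time: 12.85
tool_pos: [563.3, -273.7, 128.1]
orientation: [[0.98, -0.039, 0.195], [-0.04, -0.999, 0.001], [0.195, -0.008, -0.981]]
force: [-0.1, 0.7, -1.4]
grip_width: 0.583
grasp_force: 62.8
```

Run:
```python
from h import *
push("L",2); show("R")
I,D=optics.camera("side"); W=cloud("side",D)
s=status.get_obs(); Q=(W.reshape(-1,3)-s["tool_pos"])@s["orientation"]; a,b,d=Q.T
for n in range(-90,130,20):
    q=(abs(a-n)<6)&(abs(b)<40)&(d>-65)&(d<12)
    if q.sum()>3: print(n,q.sum(),"z",np.percentile(d[q],[2,5,95]))
print("foot", np.percentile(a[(a>60)&(a<140)&(abs(b)<35)&(d>-60)&(d<5)],[98,99.5]))
deltas([rot("R",-125,12.7,g=76),rot("R",-162,12.7,g=76)])
```

```text
push mm, score, dv [12.   1.  -0.2] F mean [-0.5  0.4 -1.1]
t 12.95 grip s,lat,z -51.6 3.0 148.4 pitch 11.3 F [-0.3  0.  -0.8] T [-0.1  0.2 -0. ] w 0.579
-70 39 z [-24.4 -24.1  -9.8]
-50 134 z [-31.9 -31.2  -8.2]
-30 140 z [-35.3 -34.6  -5.2]
-10 64 z [-35.4 -33.8  -4. ]
10 363 z [-62.6 -60.2  -7.3]
30 243 z [-38.6 -38.3  -7.5]
50 235 z [-37.3 -36.7  -7.4]
70 246 z [-40.1 -39.   -7.1]
90 281 z [-41.9 -41.5  -5.7]
110 198 z [-43.3 -42.8  -2.7]
foot [110.4 110.9]
d [-13.1, 4.3, 65.5] tw [-0.1, 0.1, -0.1]
d [-49.4, 4.3, 58.2] tw [-0.1, 0.1, -0.1]
```

>>> servo_tool(plan=[{"delta_pos":[-6,3.5,35],"twist":[0,0,0],"gripper":0.3},{"delta_pos":[-12,3.5,65],"twist":[0,0,0],"gripper":0.3},{"delta_pos":[-23,3.5,63],"twist":[0,0,0],"gripper":0.3},{"delta_pos":[-36,3.5,60.5],"twist":[0,0,0],"gripper":0.3},{"delta_pos":[-47,3.5,58.3],"twist":[0,0,0],"gripper":0.3}])

```text
time: 13.5
tool_pos: [529.0, -272.1, 65.6]
orientation: [[0.979, -0.035, 0.199], [-0.036, -0.999, 0.0], [0.199, -0.007, -0.98]]
force: [-1.3, 0.6, -1.4]
grip_width: 0.577
grasp_force: 63.0
```

Run:
```python
from h import *
push("R",1); show("R"); tipnow("R",g=77)
I,D=snap("side","s8"); c=cv2.imread("pics/s8.png")[270:390,175:395]; cv2.imwrite("pics/s8c.png",cv2.resize(c,None,fx=3.5,fy=3.5,interpolation=cv2.INTER_CUBIC))
deltas([rot("R",t,12.7,g=77) for t in (-170,-175,-180)])
```

```text
push mm, score, dv [0. 1. 0.] F mean [-2.  -0.1 -1. ]
t 13.55 grip s,lat,z -87.6 0.8 84.0 pitch 11.4 F [-2.  -0.1 -1. ] T [ 0.   0.3 -0. ] w 0.576
tip s,lat,z -162.2 1.0 64.6 foot s,z 19.2 105.5 ps 12.7
d [-9.0, 0.5, -0.1] tw [-0.0, -0.0, -0.1]
d [-13.9, 0.5, -1.1] tw [-0.0, -0.0, -0.1]
d [-18.8, 0.5, -2.1] tw [-0.0, -0.0, -0.1]
```

View pics/s8c.png

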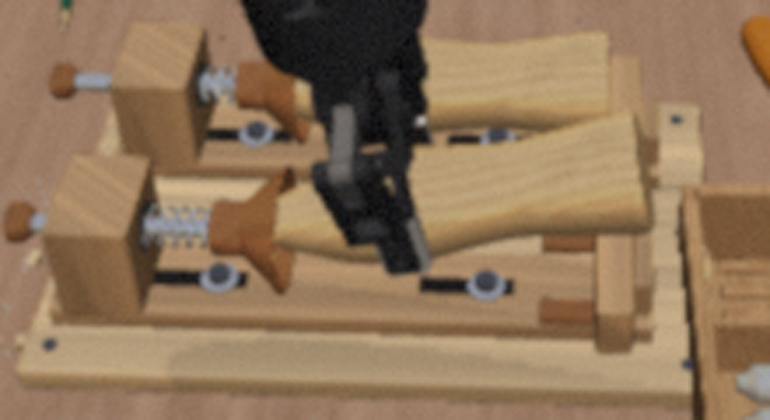

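>>> servo_tool(plan=[{"delta_pos":[-5,0.5,0.6],"twist":[0,0,0],"gripper":0.3},{"delta_pos":[-9,0.5,0],"twist":[0,0,0],"gripper":0.3},{"delta_pos":[-13,0.5,-0.9],"twist":[0,0,0],"gripper":0.3},{"delta_pos":[-17,0.5,-1.7],"twist":[0,0,0],"gripper":0.3},{"delta_pos":[-17,0.5,-1.7],"twist":[0,0,0],"gripper":0.3}])

```text
time: 14.1
tool_pos: [513.3, -272.8, 62.6]
orientation: [[0.979, -0.036, 0.199], [-0.037, -0.999, -0.0], [0.199, -0.007, -0.98]]
force: [3.9, 0.2, -2.3]
grip_width: 0.584
grasp_force: 62.6
```

Run:
```python
from h import *
show("R"); push("R",2); tipnow("R",g=77)
```

```text
t 14.1 grip s,lat,z -101.6 -0.5 81.2 pitch 11.5 F [ 3.9  0.2 -2.3] T [ 0.1 -0.7 -0. ] w 0.584
push mm, score, dv [3.4 1.  0. ] F mean [ 4.9  0.5 -2.7]
tip s,lat,z -175.8 -0.3 61.7 foot s,z 5.6 102.8 ps 12.8
```

>>> servo_tool(plan=[{"delta_pos":[-4.5,0,-1],"twist":[0,0,0],"gripper":0.3},{"delta_pos":[-9,0,-1.9],"twist":[0,0,0],"gripper":0.3},{"delta_pos":[-13,0,-2.8],"twist":[0,0,0],"gripper":0.3},{"delta_pos":[-15.5,0,-3.3],"twist":[0,0,0],"gripper":0.3},{"delta_pos":[-15.5,0,-3.3],"twist":[0,0,0],"gripper":0.3}])

```text
time: 14.7
tool_pos: [498.7, -272.5, 63.1]
orientation: [[0.979, -0.037, 0.201], [-0.037, -0.999, -0.001], [0.201, -0.006, -0.98]]
force: [9.2, 1.0, -3.2]
grip_width: 0.574
grasp_force: 62.4
```

Run:
```python
from h import *
show("R"); push("R",2); tipnow("R",g=77)
deltas([rot("R",-191.5,ps,g=77,lat=-.3) for ps in (13,10.5,8,5.5)])
```

```text
t 14.7 grip s,lat,z -116.1 -0.8 81.7 pitch 11.6 F [ 9.2  1.  -3.2] T [ 0.3 -1.4 -0. ] w 0.574
push mm, score, dv [17.4  1.  -0.2] F mean [ 9.8  1.9 -3.2]
tip s,lat,z -190.4 -0.5 62.1 foot s,z -9.1 103.6 ps 12.9
d [-0.9, -0.5, -1.3] tw [0.1, 0.1, -0.1]
d [-1.6, -0.4, 2.1] tw [-0.0, -2.4, -0.1]
d [-2.4, -0.4, 5.4] tw [-0.1, -4.9, -0.1]
d [-3.4, -0.3, 8.7] tw [-0.2, -7.4, -0.1]
```

>>> servo_tool(plan=[{"delta_pos":[-1.8,-0.5,-0.9],"twist":[0,0,0],"gripper":0.3},{"delta_pos":[-3.2,-0.5,2.1],"twist":[0,-2.4,0],"gripper":0.3},{"delta_pos":[-4.3,-0.5,5.4],"twist":[0,-4.9,0],"gripper":0.3},{"delta_pos":[-5.5,-0.5,8.7],"twist":[0,-7.4,0],"gripper":0.3},{"delta_pos":[-5.5,-0.5,8.7],"twist":[0,-7.4,0],"gripper":0.3}])

```text
time: 15.3
tool_pos: [496.8, -272.0, 53.4]
orientation: [[0.997, -0.036, 0.074], [-0.036, -0.999, 0.003], [0.074, -0.006, -0.997]]
force: [8.9, 1.2, -1.1]
grip_width: 0.577
grasp_force: 63.1
```

Run:
```python
from h import *
show("R"); push("R",2); tipnow("R",g=77)
deltas([rot("R",-194,ps,g=77,lat=-.3) for ps in (5.5,4,3,1,0)])
```

```text
t 15.3 grip s,lat,z -115.6 -0.3 72.3 pitch 4.2 F [ 8.9  1.2 -1.1] T [ 0.2 -1.4 -0. ] w 0.577
push mm, score, dv [17.6  1.  -0.2] F mean [ 9.5  1.3 -1.3]
tip s,lat,z -192.6 -0.1 62.4 foot s,z -7.5 80.5 ps 5.6
d [-1.4, 0.2, -0.6] tw [-0.2, -0.1, -0.1]
d [-1.8, 0.2, 1.4] tw [-0.2, -1.6, -0.1]
d [-2.1, 0.2, 2.8] tw [-0.3, -2.6, -0.1]
d [-2.8, 0.3, 5.4] tw [-0.3, -4.6, -0.1]
d [-3.1, 0.3, 6.7] tw [-0.4, -5.6, -0.1]
```

>>> servo_tool(plan=[{"delta_pos":[-1.2,0,-0.4],"twist":[0,0,0],"gripper":0.3},{"delta_pos":[-2.2,0,1.4],"twist":[0,-1.6,0],"gripper":0.3},{"delta_pos":[-2.8,0,2.8],"twist":[0,-2.6,0],"gripper":0.3},{"delta_pos":[-3.4,0,5.0],"twist":[0,-4.2,0],"gripper":0.3},{"delta_pos":[-3.4,0,5.0],"twist":[0,-4.2,0],"gripper":0.3}])

```text
time: 15.9
tool_pos: [493.6, -271.6, 48.1]
orientation: [[0.999, -0.036, 0.002], [-0.036, -0.999, 0.006], [0.001, -0.006, -1.0]]
force: [10.0, 2.6, -0.9]
grip_width: 0.576
grasp_force: 63.1
```

Run:
```python
from h import *
show("R"); push("R",2); tipnow("R",g=77)
deltas([rot("R",-194,ps,g=77,lat=-.3) for ps in (1,0)])
```

```text
t 15.9 grip s,lat,z -117.5 -0.0 67.1 pitch 0.1 F [10.   2.6 -0.9] T [ 0.4 -1.6 -0.1] w 0.576
push mm, score, dv [18.9  1.  -0.3] F mean [10.3  2.5 -1.3]
tip s,lat,z -194.7 0.1 62.8 foot s,z -8.8 67.4 ps 1.4
d [0.6, 0.4, 0.4] tw [-0.4, -0.4, -0.1]
d [0.3, 0.5, 1.7] tw [-0.4, -1.4, -0.1]
```

>>> servo_tool(plan=[{"delta_pos":[0,-0.3,0.9],"twist":[0,-0.8,0],"gripper":0.3},{"delta_pos":[-0.2,-0.6,1.8],"twist":[0,-1.4,0],"gripper":0.3},{"delta_pos":[-0.2,-0.6,2.0],"twist":[0,-1.5,0],"gripper":0.3},{"delta_pos":[3,-0.6,2.0],"twist":[0,-1.5,0],"gripper":0.3},{"delta_pos":[6,-0.6,2.0],"twist":[0,-1.5,0],"gripper":0.3}])

```text
time: 16.5
tool_pos: [499.1, -271.9, 47.5]
orientation: [[0.999, -0.037, -0.024], [-0.037, -0.999, 0.006], [-0.024, -0.005, -1.0]]
force: [2.8, -0.2, 12.1]
grip_width: 0.584
grasp_force: 64.0
```

```bash
cat >> h.py <<'E'
def foot(b):
    I,D=optics.camera("side"); W=cloud("side",D).reshape(-1,3); u=np.array([np.cos(np.radians(YB)),np.sin(np.radians(YB)),0]); d=W-BAY[b]; a=d@u; l=d@[-u[1],u[0],0]; z=W[:,2]
    for n in range(-170,4,7):
        q=(abs(a-n)<3.5)&(abs(l)<30)&(z>40)&(z<150)
        if q.sum()>3: print(n,q.sum(),np.percentile(z[q],[95,99]),end="; ")
    print()
E
python3 - <<'E'
from h import *
show("R"); push("R",2); tipnow("R",g=77); foot("R")
E
```

```text
t 16.5 grip s,lat,z -111.5 -0.1 66.5 pitch -1.4 F [ 2.8 -0.2 12.1] T [-0.1 -0.6 -0.6] w 0.584
push mm, score, dv [12.8  1.  -0.2] F mean [6.5 0.8 9.5]
tip s,lat,z -187.9 0.0 64.0 foot s,z -1.9 64.0 ps -0.0
-170 73 [84.1 85.3]; -163 155 [89.8 91.1]; -156 119 [89.3 92.5]; -149 96 [83.1 84.7]; -142 114 [85.2 85.7]; -135 84 [85.3 86.2]; -128 52 [147.9 149.6]; -121 43 [145.3 148. ]; -114 7 [87.1 87.3]; -107 18 [131.4 131.5]; -100 116 [144.5 148.6]; -93 231 [146.4 148.6]; -86 126 [ 86.8 145.5]; -79 129 [85.7 87.2]; -72 124 [85.7 87.1]; -65 113 [85.1 85.9]; -58 127 [85.2 85.8]; -51 116 [85.6 86.1]; -44 121 [86.8 87.1]; -37 142 [87.6 88. ]; -30 126 [87.9 88.7]; -23 146 [89.3 89.7]; -16 171 [89.8 90.1]; -9 152 [91. 92.]; -2 149 [90.9 92.2];
```

Pressed onto the dowels, near the plate, cup at 12.8 mm. Release.

>>> servo_tool(plan=[{"delta_pos":[0.3,0,-0.5],"twist":[0,0,0],"gripper":0.3},{"delta_pos":[0.3,0,-0.6],"twist":[0,0,0],"gripper":0.75},{"delta_pos":[0.3,0,-0.6],"twist":[0,0,0],"gripper":0.85},{"delta_pos":[0.3,0,-0.6],"twist":[0,0,0],"gripper":0.85},{"delta_pos":[0.3,0,-0.6],"twist":[0,0,0],"gripper":0.85}])

```text
time: 17.15
tool_pos: [495.9, -270.4, 45.7]
orientation: [[0.999, -0.036, -0.031], [-0.036, -0.999, 0.01], [-0.031, -0.008, -0.999]]
force: [1.0, -0.9, 0.4]
grip_width: 0.849
grasp_force: 0.0
```

Run:
```python
from h import *
show("R"); push("R",2); push("L",1); foot("R")
```

```text
t 17.15 grip s,lat,z -114.7 1.3 64.7 pitch -1.8 F [ 1.  -0.9  0.4] T [ 0.  0. -0.] w 0.849
push mm, score, dv [11.7  1.  -0.1] F mean [-0.2 -0.1  0.2]
push mm, score, dv [11.8  1.  -0.2] F mean [ 0.1  0.6 -0.5]
-170 74 [83.3 83.8]; -163 137 [88.9 90.5]; -156 141 [90.9 92.1]; -149 97 [83.2 84.7]; -142 99 [84.6 84.9]; -135 22 [81.1 82.1]; -128 54 [149.8 150. ]; -121 5 [134.1 134.4]; -114 8 [126.6 128.3]; -107 34 [130.7 131.6]; -100 184 [146.1 149.5]; -93 188 [146.8 149.8]; -86 126 [87.7 88.6]; -79 127 [86.1 87.2]; -72 122 [85.9 87. ]; -65 113 [85.  85.9]; -58 125 [85.7 86.6]; -51 116 [86.3 87.6]; -44 121 [87.4 88.3]; -37 138 [88.  89.1]; -30 126 [88.5 89.3]; -23 149 [90.  91.3]; -16 169 [90.5 91.2]; -9 153 [91.3 92.4]; -2 151 [91.4 92.1];
```

Both cups sit at about 11.8 mm with no load on the wrist. Retract upward, then check with a clear view.

>>> servo_tool(plan=[{"delta_pos":[0,0,-40],"twist":[0,0,0],"gripper":0.85},{"delta_pos":[0,0,-85],"twist":[0,0,0],"gripper":0.85},{"delta_pos":[0,0,-130],"twist":[0,0,0],"gripper":1},{"delta_pos":[-40,20,-150],"twist":[0,0,0],"gripper":1},{"delta_pos":[-80,50,-160],"twist":[0,0,0],"gripper":1}])

```text
time: 17.85
tool_pos: [420.9, -318.7, 210.4]
orientation: [[0.999, -0.032, -0.026], [-0.032, -0.999, 0.006], [-0.026, -0.006, -1.0]]
force: [0.0, -1.0, 0.5]
grip_width: 1.001
grasp_force: 0.0
```

>>> servo_tool(plan=[{"delta_pos":[-40,30,0],"twist":[0,0,0],"gripper":1},{"delta_pos":[-60,80,0],"twist":[0,0,0],"gripper":1},{"delta_pos":[-60,125,0],"twist":[0,0,0],"gripper":1},{"delta_pos":[-60,170,0],"twist":[0,0,0],"gripper":1},{"delta_pos":[-60,170,0],"twist":[0,0,0],"gripper":1}])

```text
time: 18.35
tool_pos: [353.7, -491.6, 208.5]
orientation: [[0.999, -0.039, -0.028], [-0.039, -0.999, 0.006], [-0.028, -0.005, -1.0]]
force: [0.3, 0.8, -0.4]
grip_width: 0.999
grasp_force: 0.0
```

Run:
```python
from h import *
print(status.get_obs()["tool_pos"]); push("R",2); push("L",2); foot("L"); foot("R")
a=snap("top","t9")[0]; snap("side","s9")
A=cv2.resize(cv2.imread("pics/t9.png")[140:350,220:460],None,fx=1.65,fy=1.65,interpolation=cv2.INTER_CUBIC); B=cv2.resize(cv2.imread("pics/s9.png")[250:390,175:395],(396,252),interpolation=cv2.INTER_CUBIC)
B=cv2.copyMakeBorder(B,0,A.shape[0]-252,0,0,cv2.BORDER_CONSTANT); cv2.imwrite("pics/f.png",np.hstack([A,B])); print(A.shape,B.shape)
```

```text
[ 353.7 -491.6  208.5]
push mm, score, dv [11.7  1.  -0.1] F mean [ 0.1  0.2 -0.3]
push mm, score, dv [12.   1.  -0.2] F mean [-0.1 -0.3 -0.3]
-170 61 [83.6 83.9]; -163 101 [89.2 90.1]; -156 111 [90.4 91.6]; -149 79 [83.6 84. ]; -142 85 [85.7 86.3]; -135 100 [87.3 88. ]; -128 105 [88.1 89.7]; -121 109 [88.6 89.5]; -114 114 [89.7 90.3]; -107 113 [89.7 90.3]; -100 112 [89.1 89.9]; -93 109 [88.1 89.2]; -86 105 [87.2 88.3]; -79 103 [86.6 87.4]; -72 99 [85.9 86.5]; -65 86 [86.  86.9]; -58 91 [85.7 86.7]; -51 94 [86.4 88.1]; -44 102 [86.9 88.1]; -37 102 [88.1 88.8]; -30 109 [89.2 90.1]; -23 123 [89.7 90.2]; -16 132 [91.4 92.1]; -9 131 [92.6 93.5]; -2 123 [92.3 93.4]; 
-170 74 [83.5 84.9]; -163 140 [89.3 91.1]; -156 139 [90.5 92.5]; -149 98 [83.  83.9]; -142 110 [85.3 85.7]; -135 124 [87.2 87.8]; -128 127 [88.1 89.2]; -121 134 [88.9 89.7]; -114 143 [89.5 90.3]; -107 143 [89.4 90.1]; -100 137 [89.1 89.6]; -93 140 [87.9 88.7]; -86 125 [87.2 88.6]; -79 128 [86.5 87.1]; -72 123 [86.1 86.8]; -65 115 [85.4 86.9]; -58 124 [86.  86.5]; -51 114 [86.1 86.9]; -44 121 [87.  87.7]; -37 141 [87.9 89.1]; -30 124 [88.6 89.3]; -23 151 [89.4 90.8]; -16 164 [90.6 91.1]; -9 155 [91.4 91.9]; -2 152 [92.2 93.2]; 
(346, 396, 3) (346, 396, 3)
```

View pics/f.png

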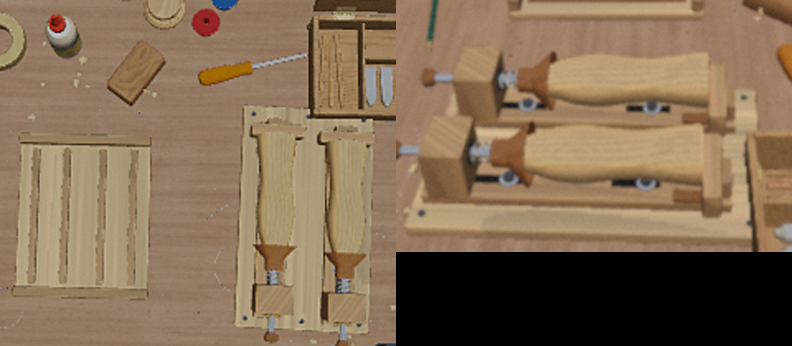

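Both skittles lie in the cradle: the heads are nested in the cups and the feet are against the plates. They are level, with the foot top 2 mm above the belly as it should be, and the bystanders are untouched.

```bash
python3 -c "
from plant import r; print(r.hand_in())"
```

```text
the job is handed in; nothing more can be done
None
```

Both skittles are seated level in their bays against the foot plates, held by the springs alone with both cups at about 12 mm; no cup was seen past about 19 mm, the bystanders were left where they were, and the job was handed in at about 19 s.

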